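Set out a gem cutter's bench for the next stone

TASK

Set out the cutter's bench for the next stone: lay the larger jade slab flat in the middle of the wooden board, its long side along the board's long side, and set the brass ring flat on top of it, centred. Lay the smaller jade slab flat in the middle of the white tray, and stand the steel can upright behind the tray (on the side away from the robot), centred on the tray's width with a gap of about 20 mm. Lay the grey dressing stick on the table midway between the board and the concrete block behind it, parallel to the board's long side and centred on it.

Things in the scene. Friction and masses are not known exactly. Their poses are not given: they have to be found in the camera images.
- board: Light wooden board lying fixed on the table, on the robot's left or right: 90 (x) by 130 (y) by 12 mm high, flat top. (A smaller wooden offcut at the back of the table takes no part.) Origin: centre of its underside, on the table. Own x points away from the robot (within 0.2 rad), own y is its long side.
- tray: Shallow white plastic tray, fixed on the table on the other side from the board: 100 (x) by 130 (y) mm outside, walls 4 mm thick and 12 mm high, floor 3 mm thick. Origin: centre of its underside. Own x points away from the robot (within 0.2 rad), own y is its long side (its width as the robot sees it).
- block: Grey concrete block, fixed on the table, straight behind the board and square to it: 80 (x) by 100 (y) by 60 mm high. Origin: centre of its underside, always 195 mm from the board's origin along the board's x, so the clear gap between board and block is 110 mm, its middle line 100 mm from the board's origin.
- slab_large: The larger of two sawn green jade slabs, loose, 68 (own x) by 48 (own y) by 20 mm high, 0.15 to 0.23 kg. Origin: centre of its underside. Starts flat on the table, long side within about 0.5 rad of world x.
- slab_small: The smaller jade slab, same stone, loose, 46 (own x) by 34 (own y) by 20 mm high, about 0.09 kg. Origin: centre of its underside. Starts flat on the table, long side within about 0.5 rad of world x.
- ring: Plain brass marking ring, loose, 40 mm outside, 26 mm inside diameter, 12 mm high, about 0.07 kg. Origin: centre of its underside, on its axis; own z along the axis. Starts flat on the table.
- can: Plain closed steel can with dark grooves round it, loose, 55 mm diameter, 61 mm high, 0.17 to 0.35 kg. Origin: centre of its underside; own z up. Starts upright on the table.
- stick: Dark grey abrasive dressing stick, loose, 90 (own x) by 24 by 24 mm, about 0.12 kg. Origin: centre of its underside. Starts lying on the table, its length within about 0.5 rad of world x.

How it is judged:
By the outcome, as a careful person would: the job done as asked, in the order asked, and still so for the second after the job is handed in, with the robot touching nothing.
It also fails if it takes over 128 s, if anything falls off the work surface, if the arm or the gripper's body presses on something with over 40 N, if the wrist force passes 120 N, or if a joint passes its speed limit or range.

ROBOT

A 6-joint arm with a two-finger parallel gripper is mounted at the origin on the work surface. World frame = base frame: x ahead of the robot, y to its left, z up, the work surface at z = 0. Lengths are in m, angles in rad, forces in N, time in s.
With the tool pointing down it reaches from about 0.225 to 0.875 m from the base axis. Payload 3.4 kg.
Tool frame: the origin (TCP) lies at the very end of the fingers, on their centre line; the grasp point (between the pads) lies 19 mm behind it; z points along the fingers, y is the line along which they close (so a half turn about z gives the same grasp; the last joint's range is limited). The gripper opens to 85 mm and grips with 20 to 120 N. Pads are 22 mm wide; open, the fingers measure 114 mm over their backs; the gripper's body (76 mm by 85 mm) begins 54 mm behind the grasp point. The pads swing forward as they close: fully open they stand 13 mm farther back than shut.
Start: joints at [1.036, 0.276, 1.505, -0, 1.361, -0.121], TCP at [0.231, 0.526, 0.231] pointing down, gripper open.
Joint ranges: [-2.89, 2.89], [-0.75, 2.08], [0.22, 2.7], [-1.18, 4.32], [0.11, 2.71], [-2.7, 2.7]. Speed limits (rad/s): [2.57, 2.57, 3.14, 3.14, 3.14, 3.14].

INTERFACE

Orientations are given as a unit quaternion [w, x, y, z].
In Python, from rig import manip gives the robot as it stands. The module is installed in compiled form; this text tells all that it offers.
- The arm moves only by the tool play_rows, never from a script. Its argument "motion" is a list of rows, each a list of 5 numbers: the shift along the tool's x, y, z in units of 40 mm (1.0 is 40 mm), then the turn about the tool's z in units of 10 degrees (1.0 is 10 degrees), then the finger opening in mm, from 0 to 85.4. A call has 1 to 5 rows; each row is the pose to reach, as a shift and turn from the pose commanded when the call began, along the tool's axes at that moment; what a row does not reach only later rows make up. A row lasts 1/8 s, in which the tool goes at most 62.5 mm and 10.7 degrees, less where a joint would pass 70% of its speed; a pose out of reach is approached as far as the arm can. A call with a gripper value outside its range is refused whole. The fingers move at their own pace and stop on an object; "newtons" is the grip in N (left out, the last holds). Time passes only in rows, so rows that repeat a pose let the fingers close. It gives the time, the measured TCP pose, the force, the opening and the grip force at its end, in the units of the state.
- manip.get_state(): the state, without advancing time (a new reading comes with each control period).
- manip.get_image(name): name is "side" or "top"; returns a dict with "img" (400x640x3 uint8, red, green, blue), "range_z" (400x640 float32, m along the optical axis (not along the pixel's ray), 0 where there is no reading), "fx", "fy", "cx", "cy" (pixels), "R" (3x3) and "t" (3): a world point X has camera coordinates R X + t. Camera axes: x right, y down, z forward; pixel columns grow to the right and rows downward; lengths in m; the calibration is good to about 2 mm. A picture is of the moment at which its call begins.
- manip.sign_off(): hands the job in; it is judged then, once.
The state is a dict: "clock": time; "qpos": joint angles; "qd": joint speeds; "effort": joint torques, N m; "position": TCP position; "ee_rot": TCP orientation; "contact_force": force on the tool from outside, world axes, zero at the start; "moment": the same for the moment, N m; "width": finger opening in m; "gripper_force": force on a finger pad.
Only numpy, scipy, OpenCV 4.12 (cv2) and the standard library are available. Lean on these libraries where they do the work, as an engineer would, in place of code of your own. Each camera call takes 0.05 s, during which the arm holds its last target. There are 200 camera calls.

## Working session

There is one attempt and no reset: what is moved stays moved. The work goes in short steps, Python scripts to look and compute and a tool call to move; the robot and the scene stay as the last step left them, time stands still between calls to the robot, and variables do not carry over. Pictures are saved under pics/ and viewed, at most 14 in all, crops included, and the job is handed in when it is done.

Besides the shell and the picture viewer there is one more tool, called after "Call:" as name(argument=value, ...) on one line, values as JSON. play_rows: Moves the arm, as the interface text tells. Its arguments: {"type":"object","properties":{"motion":{"type":"array","items":{"type":"array","items":{"type":"number"}}},"newtons":{"type":"number"}},"required":["motion"]}

```bash
mkdir -p pics
python3 - <<'E'
from rig import manip
import cv2,numpy as np
s=manip.get_state();print(s)
for n in("top","side"):
    d=manip.get_image(n);cv2.imwrite(f"pics/{n}0.png",d["img"][:,:,::-1]);np.savez(f"pics/{n}0.npz",**d)
    print(n,d["fx"],d["cx"],d["cy"],d["R"].round(3),d["t"].round(3))
E
```

```text
{'clock': 0.0, 'qpos': array([ 1.03600811e+00,  2.76607670e-01,  1.50615247e+00,  3.03468571e-05,
        1.36068098e+00, -1.20985802e-01]), 'qd': array([4.95020209e-05, 1.78108914e-03, 4.78523466e-04, 6.17863419e-04,
       4.05418445e-04, 8.01325531e-04]), 'effort': array([-1.58168357e-03, -4.16771543e+01, -2.45800978e+01, -8.65155052e-04,
        1.12753763e-02, -4.56017730e-06]), 'position': array([0.23091968, 0.526016  , 0.23042477]), 'ee_rot': array([-3.11690648e-04,  2.05431213e-01,  9.78671121e-01, -8.70219925e-04]), 'contact_force': array([-0.21831078, -0.09392436,  0.11344596]), 'moment': array([ 0.00396028, -0.03960251,  0.05324007]), 'gripper_force': 0.0, 'width': 0.08557164832942564}
top 513.7681075854549 320.5819041043004 198.38222177206623 [[-0.021 -1.    -0.021]
 [-0.987  0.024 -0.158]
 [ 0.158  0.017 -0.987]] [0.03  0.6   1.154]
side 425.7015463905877 317.8832507444986 205.8641128875563 [[ 0.952 -0.307 -0.003]
 [-0.168 -0.514 -0.841]
 [ 0.257  0.801 -0.54 ]] [-0.562  0.134  0.831]
```

View pics/top0.png

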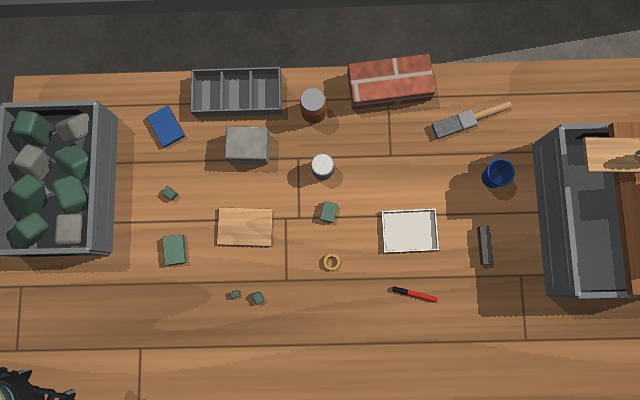

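View pics/side0.png

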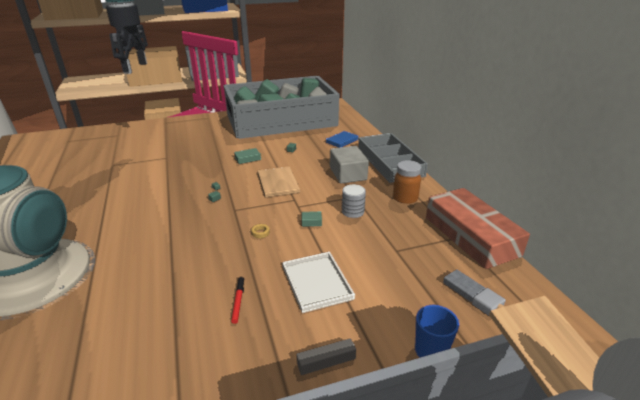

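The top view shows these objects, by pixel: board (245,228), block (247,145), large slab (174,250), small slab (328,212), ring (331,262), can (322,165), tray (409,231) and stick (485,246). The side view agrees, and the paths between them look clear.

```bash
cat > h.py <<'E'
import numpy as np,cv2
from rig import manip
H=dict(board=.012,tray=.012,block=.06,slab_large=.02,slab_small=.02,ring=.012,can=.061,stick=.024)
def cloud(d):
    v,u=np.mgrid[:400,:640]; z=d["range_z"]
    P=np.stack([(u-d["cx"])/d["fx"]*z,(v-d["cy"])/d["fy"]*z,z],-1)
    return (P-d["t"])@d["R"]
def onplane(d,uv,h):
    uv=np.asarray(uv,float).reshape(-1,2)
    r=np.c_[(uv[:,0]-d["cx"])/d["fx"],(uv[:,1]-d["cy"])/d["fy"],np.ones(len(uv))]@d["R"]
    c=-np.asarray(d["t"])@d["R"]
    return (c+r*((h-c[2])/r[:,2])[:,None])[:,:2]
def find(d,seed,h,tol=.007,rad=45):
    """top face at height h near pixel seed -> centre, (long,short), angle of long side from world x"""
    W=cloud(d); m=((abs(W[...,2]-h)<tol)&(d["range_z"]>0)).astype(np.uint8)
    roi=np.zeros_like(m); cv2.circle(roi,seed,rad,1,-1); m&=roi
    n,l,st,c=cv2.connectedComponentsWithStats(m)
    k=min(range(1,n),key=lambda i:np.hypot(*(c[i]-seed)) if st[i,4]>25 else 1e9)
    v,u=np.nonzero(l==k)
    uv=np.concatenate([np.c_[u+a,v+b] for a in(-.5,.5) for b in(-.5,.5)])
    p=onplane(d,uv,h).astype(np.float32)*1000
    (cx,cy),(a,b),t=cv2.minAreaRect(p)
    t=np.deg2rad(t)
    if a<b:a,b,t=b,a,t+np.pi/2
    t=(t+np.pi/2)%np.pi-np.pi/2
    return np.array([cx,cy]),(a,b),t,onplane(d,[[u.mean(),v.mean()]],h)[0]*1000,len(u)
E
python3 - <<'E'
from h import *
d=dict(np.load("pics/top0.npz"))
W=cloud(d); print("table z",np.median(W[255:270,270:300,2]), [float(W[v,u,2].round(4)) for u,v in((245,228),(247,145),(174,250),(322,165),(485,246))])
for n,s in dict(board=(245,228),tray=(409,231),block=(247,145),slab_large=(174,250),slab_small=(328,212),ring=(331,262),can=(322,165),stick=(485,246)).items():
    c,ab,t,m,k=find(d,s,H[n],.005 if H[n]<.015 else .008)
    print(n,c.round(1),np.round(ab,1),round(float(t),3),m.round(1),k)
E
```

```text
table z -0.0010091754474481581 [0.0075, 0.0557, 0.0233, 0.0644, 0.0226]
board [543.1 201.5] [132.8  91.9] 1.529 [542.8 201.5] 1899
tray [ 525.1 -192.6] [132.4 102.4] -1.547 [ 536.9 -220.3] 212
block [736.3 190.8] [102.2  82.6] 1.517 [736.1 190.7] 1358
slab_large [491.6 368.3] [70.4 52.7] 0.118 [491.2 368.5] 589
slab_small [573.4  -0.7] [49.  36.7] -0.246 [573.3  -0.7] 274
ring [454.7  -4.1] [40.2 37.6] 1.548 [454.5  -5. ] 121
can [678.8  11.4] [53.9 52.7] 1.545 [678.9  11.2] 400
stick [ 484.9 -365.2] [92.  28.5] 0.023 [ 484.5 -365.5] 427
```

```bash
cat >> h.py <<'E'
from scipy.spatial.transform import Rotation as Ro
def go(*wps,start=None):
    """print shift/turn for successive calls, each world (x,y,z mm, psi of closing line rad)"""
    s=manip.get_state(); R=Ro.from_quat(np.roll(s["ee_rot"],-1)).as_matrix()
    p=s["position"]*1000; psi=np.arctan2(R[1,1],R[0,1])
    print("at",p.round(1),"psi",round(psi,3),"tilt",R[:2,2].round(4),"w",round(s["width"]*1e3,1),"F",s["contact_force"].round(1),"t",round(s["clock"],2),"q6",round(s["qpos"][5],2))
    for x,y,z,q in wps:
        dv=np.array([x,y,z])-p; c,sn=np.cos(psi),np.sin(psi)
        Rt=np.array([[-sn,c,0],[c,sn,0],[0,0,-1]])   # columns: tool x,y,z with the tool straight down
        Rt=np.array([[-sn,c,0],[c,sn,0],[0,0,-1.]])
        tx=np.array([-sn,c,0]); ty=np.array([c,sn,0])
        print("  shift",np.round([dv@tx/40,dv@ty/40,-dv[2]/40],3),"turn",round(-np.degrees(q-psi)/10,3))
        p=np.array([x,y,z]); psi=q
E
sed -i '/Rt=np/d; s/dv=np.array(\[x,y,z\])-p; c/dv=np.array([x,y,z])-p; c/' h.py
python3 -c "
from h import *
R=Ro.from_quat(np.roll(manip.get_state()['ee_rot'],-1)).as_matrix();print(R.round(3))
go((491.5,368.3,100,1.689),(491.5,368.3,3,1.689))"
```

```text
[[-0.916  0.402 -0.001]
 [ 0.402  0.916 -0.001]
 [ 0.    -0.002 -1.   ]]
at [230.9 526.1 230.5] psi 1.157 tilt [-0.0009 -0.0014] w 85.6 F [ 0.4  0.7 -0.6] t 0.1 q6 -0.12
  shift [-7.55  -0.992  3.263] turn -3.048
  shift [0.    0.    2.425] turn -0.0
```

Call:
play_rows(motion=[[-1.5,-0.2,0,-1,85],[-3,-0.4,0.3,-2,85],[-4.5,-0.6,1,-3.05,85],[-6,-0.8,1.8,-3.05,85],[-7.55,-0.99,2.6,-3.05,85]], newtons=40)

```text
clock: 0.72
position: [0.4757, 0.378, 0.1366]
ee_rot: [-0.0, -0.059, 0.998, 0.0]
contact_force: [0.7, 1.0, 0.1]
width: 0.0849
gripper_force: 0.0
```

Call:
play_rows(motion=[[0,0,0.6,0,80],[0,0,0.66,0,75],[0,0,0.66,0,75]])

```text
clock: 1.1
position: [0.4742, 0.3796, 0.1116]
ee_rot: [0.0, -0.06, 0.998, 0.0]
contact_force: [0.2, -0.1, 0.5]
width: 0.0751
gripper_force: 0.0
```

```bash
python3 -c "
from h import *
go((491.5,368.3,3,1.689))
d=manip.get_image('side');cv2.imwrite('pics/s1.png',d['img'][:,:,::-1])"
```

```text
at [474.2 379.6 111.6] psi 1.69 tilt [0.     0.0003] w 75.1 F [ 0.2 -0.1  0.5] t 1.1 q6 -1.13
  shift [-0.396 -0.331  2.716] turn 0.006
```

View pics/s1.png

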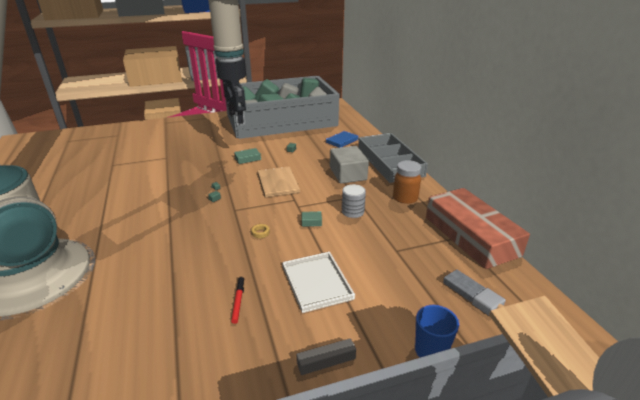

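The gripper is at (238,105), above the large slab at (248,155), and nothing is in the way. I'll correct the sideways offset, then go down.

Call:
play_rows(motion=[[-0.4,-0.33,0.3,0,70],[-0.4,-0.33,1.3,0,70],[-0.4,-0.33,2.1,0,70],[-0.4,-0.33,2.72,0,70],[-0.4,-0.33,2.72,0,70]])

```text
clock: 1.78
position: [0.4913, 0.3668, 0.0006]
ee_rot: [-0.002, -0.059, 0.998, -0.001]
contact_force: [-0.0, 0.3, 0.0]
width: 0.0702
gripper_force: 0.0
```

Call:
play_rows(motion=[[0,0,0,0,55],[0,0,0,0,40],[0,0,0,0,40],[0,0,0,0,40],[0,0,0,0,40]])

```text
clock: 2.4
position: [0.4933, 0.3686, 0.0041]
ee_rot: [0.002, -0.059, 0.998, 0.001]
contact_force: [0.9, -0.5, 6.0]
width: 0.0471
gripper_force: 43.8
```

```bash
python3 -c "
from h import *
go((491.5,368.3,100,1.689),(543,201.5,100,-.05),(543,201.5,16,-.05))"
```

```text
at [493.3 368.6   4.1] psi 1.69 tilt [0.0034 0.0017] w 47.1 F [ 0.9 -0.5  6. ] t 2.4 q6 -1.16
  shift [ 4.500e-02 -2.000e-03 -2.397e+00] turn 0.003
  shift [-0.787 -4.293 -0.   ] turn 9.964
  shift [0.  0.  2.1] turn -0.0
```

Call:
play_rows(motion=[[0,0,-0.5,0,40],[0,0,-1.5,0,40],[0,0,-2.4,0,40],[0,0,-2.4,1,40],[0,0,-2.4,2,40]])

```text
clock: 3.02
position: [0.4916, 0.3678, 0.0991]
ee_rot: [0.0, 0.118, 0.993, 0.0]
contact_force: [0.3, -0.3, -1.5]
width: 0.0467
gripper_force: 43.0
```

```bash
python3 -c "
from h import *
go((543,201.5,100,-.05))"
```

```text
at [491.6 367.8  99.1] psi 1.335 tilt [0.0004 0.0002] w 46.7 F [ 0.3 -0.3 -1.5] t 3.02 q6 -0.81
  shift [-2.221 -3.743 -0.024] turn 7.934
```

Call:
play_rows(motion=[[-0.5,-0.8,0,1,40],[-1,-1.6,0,2,40],[-1.5,-2.5,0,3,40],[-2.22,-3.74,0,4,40],[-2.22,-3.74,0,5,40]])

```text
clock: 3.65
position: [0.5449, 0.1981, 0.0983]
ee_rot: [0.0, 0.528, 0.849, -0.001]
contact_force: [-0.2, 1.2, -0.8]
width: 0.0469
gripper_force: 43.0
```

Call:
play_rows(motion=[[0,0,0,1,40],[0,0,0,2,40],[0,0,0,2.93,40],[0,0,0,2.93,40]])

```text
clock: 4.15
position: [0.5437, 0.2019, 0.0982]
ee_rot: [-0.0, 0.722, 0.692, -0.0]
contact_force: [-0.0, -0.6, -1.8]
width: 0.0471
gripper_force: 43.0
```

```bash
python3 -c "
from h import *
go((543,201.5,100,-.05),(543,201.5,16,-.05))
d=manip.get_image('side');cv2.imwrite('pics/s2.png',cv2.resize(d['img'][80:260,180:420,::-1],None,fx=3,fy=3))"
```

```text
at [543.7 201.9  98.2] psi -0.042 tilt [-0.0008 -0.0001] w 47.1 F [-0.  -0.6 -1.8] t 4.15 q6 0.28
  shift [-0.011 -0.017 -0.044] turn 0.047
  shift [0.  0.  2.1] turn -0.0
```

View pics/s2.png

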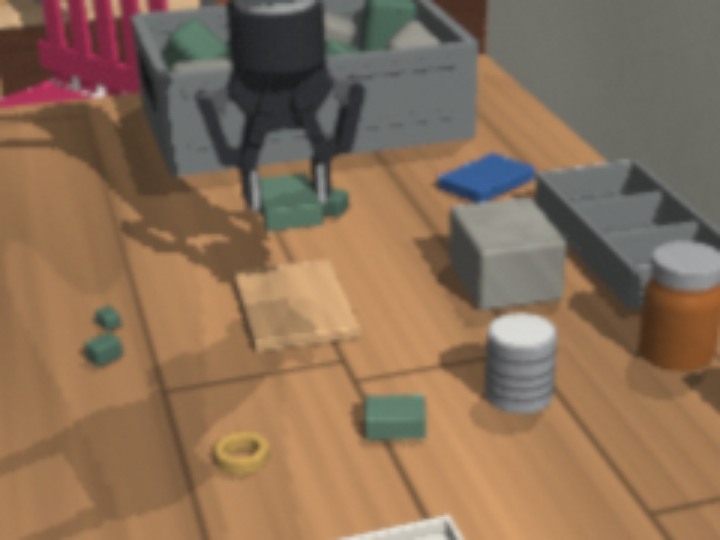

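The crop shows the slab held level at about (290,200), above the board at (295,305). I'll lower it now.

Call:
play_rows(motion=[[0,0,0.8,0.05,40],[0,0,1.6,0.05,40],[0,0,1.9,0.05,40],[0,0,2.05,0.05,40],[0,0,2.05,0.05,40]])

```text
clock: 4.82
position: [0.5449, 0.2022, 0.0171]
ee_rot: [0.0, 0.725, 0.689, 0.001]
contact_force: [-0.1, 0.5, -0.5]
width: 0.0471
gripper_force: 43.0
```

Call:
play_rows(motion=[[0,-0.03,0.04,0,40],[0,-0.03,0.04,0,50],[0,-0.03,0.04,0,62],[0,-0.03,0.04,0,62]])

```text
clock: 5.32
position: [0.5431, 0.2021, 0.015]
ee_rot: [0.0, 0.725, 0.688, 0.0]
contact_force: [0.2, -0.3, -0.2]
width: 0.0623
gripper_force: 0.0
```

Call:
play_rows(motion=[[0,0,-0.5,0,62],[0,0,-1.5,0,62],[0,0,-2.6,0,62],[-1.5,0,-2.6,0,62],[-3.0,0,-2.6,0,62]])

```text
clock: 5.95
position: [0.5371, 0.0816, 0.1198]
ee_rot: [0.001, 0.725, 0.689, 0.001]
contact_force: [0.6, -1.4, -0.3]
width: 0.0619
gripper_force: 0.0
```

Call:
play_rows(motion=[[-1,-0.2,0,-1,62],[-1.3,-0.5,0,-2,62],[-1.5,-0.8,0,-3,62],[-1.5,-1,0,-3,62],[-1.5,-1,0,-3,62]])

```text
clock: 6.58
position: [0.4932, 0.0247, 0.1189]
ee_rot: [-0.0, 0.524, 0.852, 0.0]
contact_force: [-0.8, 0.4, -1.0]
width: 0.0617
gripper_force: 0.0
```

Run:
```python
from h import *
d=manip.get_image("top");cv2.imwrite("pics/t3.png",d["img"][:,:,::-1])
for n,s,h in(("board",(245,228),.012),("slab",(245,228),.032),("ring",(331,262),.012)):
    c,ab,t,m,k=find(d,s,h,.006);print(n,c.round(1),np.round(ab,1),round(t,3),k,m)
c=find(d,(245,228),.032,.006)[0]
go((454.6,-4.5,110,.4),(454.6,-4.5,1,.4))
```

```text
board [541.8 206.7] [123.   93.8] 1.547 1159 [541.69930758 210.44619509]
slab [541.8 202.3] [71.  49.7] 1.547 563 [542.73293644 201.94548558]
ring [469.9  -6.9] [7.1 7.1] 1.548 7 [470.25103454  -7.54822716]
at [493.8  24.8 119. ] psi 0.47 tilt [0.0007 0.0003] w 62.0 F [ 0.2  0.2 -0.2] t 6.62 q6 -0.56
  shift [-0.209 -1.207  0.225] turn 0.398
  shift [0.    0.    2.725] turn -0.0
```

View pics/t3.png

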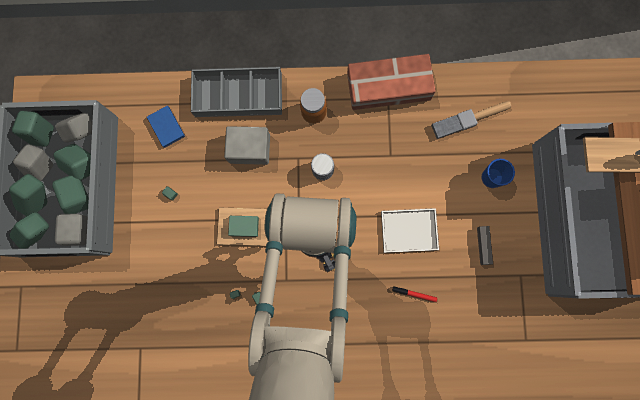

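The slab lies square on the board at (243,226), about 1 mm off centre. I'll refine the ring's position by colour before grasping it.

Run:
```python
from h import *
for n,s in(("top",(331,262)),("side",(260,231))):
    d=dict(np.load(f"pics/{n}0.npz"));hsv=cv2.cvtColor(d["img"],cv2.COLOR_RGB2HSV)
    m=cv2.inRange(hsv,(20,110,60),(35,255,255));r=np.zeros_like(m);cv2.circle(r,s,16,255,-1);m&=r
    v,u=np.nonzero(m);
    for h in(.006,.012):
        p=onplane(d,np.c_[u,v],h)*1000;print(n,h,len(u),p.min(0).round(1),p.max(0).round(1),((p.min(0)+p.max(0))/2).round(1))
```

```text
top 0.006 23 [437.4 -23.1] [472.6  12.6] [455.   -5.3]
top 0.012 23 [437.2 -23. ] [472.3  12.6] [454.8  -5.2]
side 0.006 33 [438.3 -26.1] [472.8  15.3] [455.5  -5.4]
side 0.012 33 [437.3 -34.1] [471.4   6.8] [454.3 -13.7]
```

Call:
play_rows(motion=[[-0.23,-1.21,0,0,62],[-0.23,-1.21,1,0,62],[-0.23,-1.21,2,0,62],[-0.23,-1.21,2.7,0,62],[-0.23,-1.21,2.7,0,62]])

```text
clock: 7.25
position: [0.4536, -0.0052, 0.0093]
ee_rot: [-0.002, 0.523, 0.852, -0.001]
contact_force: [-0.8, 0.9, 0.5]
width: 0.0617
gripper_force: 0.0
```

```bash
python3 -c "
from h import *
go((454.8,-5.2,1,.47))"
```

```text
at [453.6  -5.2   9.3] psi 0.471 tilt [-0.0042  0.0008] w 61.7 F [-0.8  0.9  0.5] t 7.25 q6 -0.64
  shift [-0.014  0.025  0.208] turn 0.004
```

Call:
play_rows(motion=[[-0.01,0,0.23,0,62],[-0.01,0,0.23,0,50],[-0.01,0,0.23,0,34],[-0.01,0,0.23,0,34],[-0.01,0,0.23,0,34]])

```text
clock: 7.88
position: [0.4556, -0.0062, 0.0027]
ee_rot: [0.001, 0.523, 0.853, 0.0]
contact_force: [-0.1, 0.9, 6.5]
width: 0.0374
gripper_force: 40.0
```

```bash
python3 -c "
from h import *
go((454.8,-5.2,110,.47),(542.3,202.1,110,.47),(542.3,202.1,34,.47))"
```

```text
at [455.6  -6.2   2.7] psi 0.471 tilt [ 0.0021 -0.0001] w 37.4 F [-0.1  0.9  6.5] t 7.88 q6 -0.64
  shift [ 0.03  -0.007 -2.683] turn 0.005
  shift [ 3.63   4.297 -0.   ] turn -0.0
  shift [0.  0.  1.9] turn -0.0
```

Call:
play_rows(motion=[[0,0,-0.4,0,34],[0,0,-1.4,0,34],[0,0,-2.7,0,34],[0,0,-2.7,0,34]])

```text
clock: 8.38
position: [0.4581, -0.0066, 0.1135]
ee_rot: [0.005, 0.523, 0.853, 0.002]
contact_force: [0.6, -0.2, -1.9]
width: 0.0376
gripper_force: 40.5
```

```bash
python3 -c "
from h import *
go((542.3,202.1,110,.47))
d=manip.get_image('side');cv2.imwrite('pics/s4.png',cv2.resize(d['img'][100:260,180:380,::-1],None,fx=3.5,fy=3.5))"
```

```text
at [458.1  -6.6 113.5] psi 0.471 tilt [ 0.0099 -0.0016] w 37.6 F [ 0.6 -0.2 -1.9] t 8.38 q6 -0.64
  shift [3.695 4.244 0.088] turn 0.006
```

View pics/s4.png

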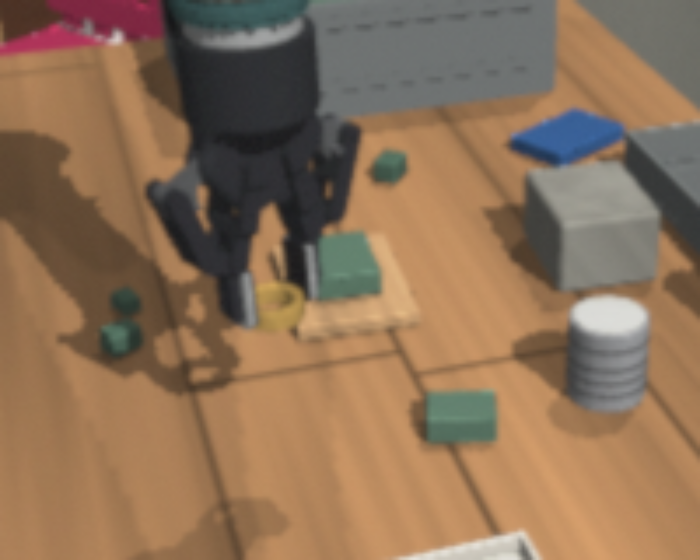

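The ring is held at about (278,305) in the crop. I'll measure its offset from the TCP by colour.

Run:
```python
from h import *
s=manip.get_state();p=s["position"];print(p)
for n in("side","top"):
    d=manip.get_image(n);hsv=cv2.cvtColor(d["img"],cv2.COLOR_RGB2HSV)
    m=cv2.inRange(hsv,(19,110,50),(35,255,255))
    X=d["R"]@(p+[0,0,.003])+d["t"];uv=(int(X[0]/X[2]*d["fx"]+d["cx"]),int(X[1]/X[2]*d["fy"]+d["cy"]))
    r=np.zeros_like(m);cv2.circle(r,uv,18,255,-1);m&=r;v,u=np.nonzero(m);print(n,uv,len(u))
    if len(u):
        q=onplane(d,np.c_[u,v],p[2]+.003)*1000;print(q.min(0),q.max(0),u.min(),u.max(),v.min(),v.max())
go((542.3,202.1,110,.47))
```

```text
[ 0.45619935 -0.0063461   0.1114862 ]
side (256, 188) 137
[444.44278298 -29.98660636] [476.03654981  21.37779482] 252 265 182 194
top (331, 259) 0
at [453.9  -6.  109.1] psi 0.471 tilt [-0.0012  0.0003] w 37.3 F [-0.2  0.1 -1. ] t 8.53 q6 -0.64
  shift [ 3.633  4.329 -0.023] turn 0.006
```

Call:
play_rows(motion=[[0.6,0.7,0,0,34],[1.5,1.8,0,0,34],[2.5,3,0,0,34],[3.3,4,0,0,34],[3.6,4.33,0,0,34]])

```text
clock: 9.15
position: [0.5438, 0.2032, 0.1074]
ee_rot: [-0.001, 0.521, 0.853, -0.001]
contact_force: [-0.6, -0.4, -1.6]
width: 0.0377
gripper_force: 40.5
```

Call:
play_rows(motion=[[0,0,0,0,34],[0,0,0,0,34],[0,0,0.8,0,34],[0,0,1.4,0,34],[0,0,1.4,0,34]])

```text
clock: 9.78
position: [0.5416, 0.1988, 0.0521]
ee_rot: [-0.002, 0.523, 0.852, -0.002]
contact_force: [0.5, 0.1, -1.2]
width: 0.0373
gripper_force: 40.5
```

```bash
python3 -c "
from h import *
go((541.4,201,34.7,.47))"
```

```text
at [541.6 198.8  52.1] psi 0.469 tilt [-0.0051 -0.0015] w 37.3 F [ 0.5  0.1 -1.2] t 9.78 q6 -0.24
  shift [0.052 0.022 0.435] turn -0.004
```

Call:
play_rows(motion=[[0.03,0.03,0.15,0,34],[0.03,0.04,0.3,0,34],[0.03,0.04,0.4,0,34],[0.03,0.04,0.43,0,34],[0.03,0.04,0.43,0,34]])

```text
clock: 10.4
position: [0.5448, 0.2027, 0.0365]
ee_rot: [0.0, 0.523, 0.853, 0.0]
contact_force: [-0.4, 0.3, -0.3]
width: 0.0373
gripper_force: 40.5
```

```bash
python3 -c "
from h import *
go((543.1,201.1,34.7,.47))"
```

```text
at [544.8 202.7  36.5] psi 0.471 tilt [0.0001 0.0001] w 37.3 F [-0.4  0.3 -0.3] t 10.4 q6 -0.23
  shift [-0.016 -0.055  0.045] turn 0.007
```

Call:
play_rows(motion=[[-0.02,-0.05,0,0,34],[-0.02,-0.05,0.05,0,34],[-0.02,-0.05,0.05,0,42],[-0.02,-0.05,0.05,0,52],[-0.02,-0.05,0.05,0,58]])

```text
clock: 11.02
position: [0.5434, 0.201, 0.0345]
ee_rot: [0.0, 0.523, 0.853, 0.0]
contact_force: [0.5, -0.1, -0.2]
width: 0.0578
gripper_force: 0.0
```

Call:
play_rows(motion=[[0,0,-0.4,0,58],[0,0,-1.2,0,58],[0,0,-2.1,0,58],[-1,-0.4,-2.1,0,58],[-2.5,-1,-2.1,0,58]])

```text
clock: 11.65
position: [0.5539, 0.0961, 0.1206]
ee_rot: [0.002, 0.521, 0.854, 0.001]
contact_force: [0.4, 0.2, -0.6]
width: 0.0579
gripper_force: 0.0
```

Call:
play_rows(motion=[[-1,-0.4,0,-1,58],[-1.6,-0.4,0,-2,58],[-1.6,-0.4,0,-3,58],[-1.6,-0.4,0,-4,58],[-1.6,-0.4,0,-4.5,58]])

```text
clock: 12.28
position: [0.568, 0.0313, 0.1197]
ee_rot: [0.001, 0.155, 0.988, 0.0]
contact_force: [-1.2, -0.4, 0.3]
width: 0.0581
gripper_force: 0.0
```

Run:
```python
from h import *
d=manip.get_image("top");cv2.imwrite("pics/t5.png",cv2.resize(d["img"][140:300,180:400,::-1],None,fx=3.5,fy=3.5))
for n,s,h in(("board",(245,228),.012),("slab",(243,226),.032),("ring",(243,226),.044),("small",(328,212),.02)):
    try:
        c,ab,t,m,k=find(d,s,h,.006);print(n,c.round(1),np.round(ab,1),round(t,3),k,m)
    except Exception as e: print(n,e)
hsv=cv2.cvtColor(d["img"],cv2.COLOR_RGB2HSV)
for n,lo,hi,h in(("ring",(20,130,60),(35,255,255),.044),("green",(60,40,20),(90,255,255),.032)):
    m=cv2.inRange(hsv,lo,hi);m[:200]=0;m[250:]=0;m[:,:223]=0;m[:,263:]=0
    v,u=np.nonzero(m);p=onplane(d,np.c_[u,v],h)*1000
    print(n,len(u),p.min(0),p.max(0),(p.min(0)+p.max(0))/2)
go((573.3,-.7,110,1.325),(573.3,-.7,3,1.325))
```

```text
board [543.9 215.1] [105.4  93. ] 1.508 923 [543.87226986 224.33612093]
slab [541.8 202.4] [71.  49.7] 1.547 352 [543.02933649 200.89558897]
ring [540.6 201.7] [40.2 39.9] 0.0 134 [541.00822265 201.76475064]
small [557.2   9.4] [24.8 12.7] 1.348 38 [557.38404122   9.39058056]
ring 2 [556.62109827 189.93375343] [559.08918736 194.63263447] [557.85514282 192.28319395]
green 396 [519.67132824 165.81863744] [566.2049659  234.59013098] [542.93814707 200.20438421]
at [568.   31.4 119.7] psi 1.261 tilt [0.0015 0.    ] w 57.9 F [-0.4 -0.7 -0.1] t 12.32 q6 -1.33
  shift [-0.371 -0.724  0.242] turn -0.367
  shift [0.    0.    2.675] turn -0.0
```

View pics/t5.png

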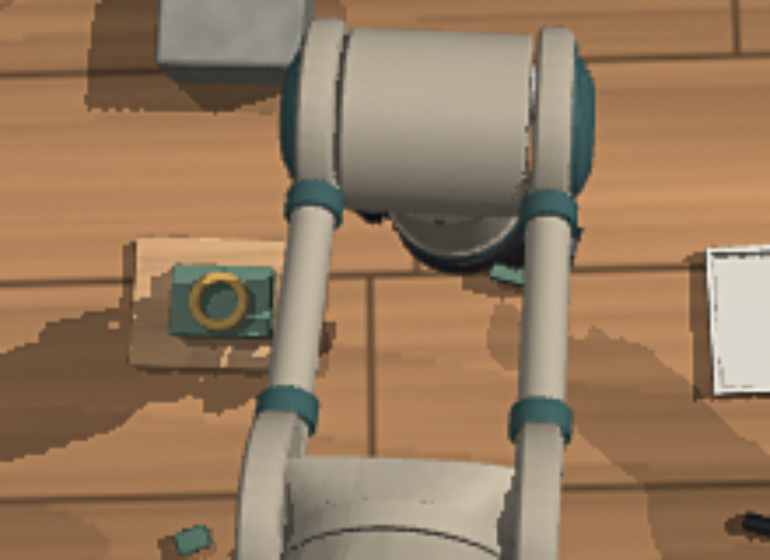

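In the crop, the ring at (219,301) is centred on the slab at (221,300), which is on the board. Next is the small slab.

Call:
play_rows(motion=[[-0.37,-0.72,0,-0.37,58],[-0.37,-0.72,0.8,-0.37,58],[-0.37,-0.72,1.8,-0.37,58],[-0.37,-0.72,2.6,-0.37,58],[-0.37,-0.72,2.6,-0.37,58]])

```text
clock: 12.95
position: [0.5711, -0.0002, 0.0131]
ee_rot: [-0.002, 0.125, 0.992, 0.0]
contact_force: [0.4, 0.3, -0.7]
width: 0.0578
gripper_force: 0.0
```

```bash
python3 -c "
from h import *
go((573.3,-.7,2.5,1.325))"
```

```text
at [ 5.711e+02 -2.000e-01  1.310e+01] psi 1.32 tilt [-0.0047  0.0007] w 57.8 F [ 0.4  0.3 -0.7] t 12.95 q6 -1.44
  shift [-0.057  0.002  0.264] turn -0.028
```

Call:
play_rows(motion=[[-0.02,0,0.29,0,50],[-0.02,0,0.29,0,40],[-0.02,0,0.29,0,28],[-0.02,0,0.29,0,28],[-0.02,0,0.29,0,28]])

```text
clock: 13.58
position: [0.5744, -0.0007, 0.0039]
ee_rot: [0.001, 0.125, 0.992, 0.0]
contact_force: [-0.2, 0.1, 5.6]
width: 0.0331
gripper_force: 41.1
```

Call:
play_rows(motion=[[0,0,-0.4,0,28],[0,0,-1.4,0,28],[0,0,-2.5,0,28],[0,0,-2.5,0,28]])

```text
clock: 14.08
position: [0.5764, -0.0009, 0.1072]
ee_rot: [0.004, 0.125, 0.992, 0.0]
contact_force: [-0.0, 0.2, -1.6]
width: 0.0331
gripper_force: 40.4
```

```bash
python3 -c "
from h import *
go((525.1,-192.6,100,1.595),(525.1,-192.6,10,1.595))"
```

```text
at [576.4  -0.9 107.2] psi 1.321 tilt [ 0.0086 -0.001 ] w 33.1 F [-0.   0.2 -1.6] t 14.07 q6 -1.44
  shift [ 0.058 -4.96   0.18 ] turn -1.569
  shift [0.   0.   2.25] turn -0.0
```

Call:
play_rows(motion=[[0,-0.8,0,-0.4,28],[0,-1.9,0,-1,28],[-0.02,-3.2,0,-1.57,28],[-0.02,-4.4,0,-1.57,28],[-0.02,-4.94,0,-1.57,28]])

```text
clock: 14.7
position: [0.5239, -0.1943, 0.102]
ee_rot: [-0.001, -0.011, 1.0, 0.0]
contact_force: [-0.6, -0.3, -1.4]
width: 0.0329
gripper_force: 40.4
```

Call:
play_rows(motion=[[0,0,0,0,28],[0,0,0.5,0,28],[0,0,1.2,0,28],[0,0,1.8,0,28],[0,0,1.8,0,28]])

```text
clock: 15.32
position: [0.5237, -0.1901, 0.0288]
ee_rot: [-0.003, -0.013, 1.0, 0.002]
contact_force: [0.2, 0.1, -0.1]
width: 0.0326
gripper_force: 40.4
```

Call:
play_rows(motion=[[0,0,0,0,28],[0,0,0,0,28],[0,0,0,0,28]])

```text
clock: 15.7
position: [0.5261, -0.1925, 0.0318]
ee_rot: [0.001, -0.012, 1.0, -0.0]
contact_force: [1.0, 0.4, -1.4]
width: 0.0329
gripper_force: 40.4
```

```bash
python3 -c "
from h import *
go((526.2,-192.6,7.2,1.595))"
```

```text
at [ 526.1 -192.5   31.8] psi 1.595 tilt [ 0.0017 -0.0007] w 32.9 F [ 1.   0.4 -1.4] t 15.7 q6 -2.07
  shift [-0.003 -0.004  0.614] turn 0.001
```

Call:
play_rows(motion=[[0,0,0.3,0,28],[0,0,0.5,0,28],[0,0,0.58,0,28],[0,0,0.62,0,28],[0,0,0.62,0,28]])

```text
clock: 16.32
position: [0.5247, -0.1919, 0.0069]
ee_rot: [-0.001, -0.012, 1.0, 0.0]
contact_force: [-3.7, 0.5, 8.8]
width: 0.0331
gripper_force: 41.5
```

Call:
play_rows(motion=[[0,0,0,0,36],[0,0,0,0,44],[0,0,0,0,48],[0,0,-0.8,0,48],[0,0,-2.4,0,48]])

```text
clock: 16.95
position: [0.5236, -0.1914, 0.0989]
ee_rot: [-0.003, -0.012, 1.0, 0.002]
contact_force: [2.4, -0.6, 0.3]
width: 0.0479
gripper_force: 0.0
```

Call:
play_rows(motion=[[-1,0.6,-0.4,0,60],[-2,1.8,-0.4,0,75],[-3,2.8,-0.4,0,82],[-3.7,3.5,-0.4,0,82],[-3.7,3.5,-0.4,0,82]])

```text
clock: 17.58
position: [0.6719, -0.0462, 0.1159]
ee_rot: [0.0, -0.014, 1.0, 0.0]
contact_force: [-0.7, -0.8, -0.7]
width: 0.0819
gripper_force: 0.0
```

Run:
```python
from h import *
d=manip.get_image("top");cv2.imwrite("pics/t6.png",cv2.resize(d["img"][120:300,230:450,::-1],None,fx=3.3,fy=3.3))
for n,s,h,tol in(("tray",(409,231),.012,.005),("small",(409,231),.023,.008),("can",(322,165),.061,.008)):
    c,ab,t,m,k=find(d,s,h,tol);print(n,c.round(1),np.round(ab,1),round(t,3),k,m)
hsv=cv2.cvtColor(d["img"],cv2.COLOR_RGB2HSV)
m=cv2.inRange(hsv,(60,40,20),(90,255,255));m[:200]=0;m[265:]=0;m[:,:370]=0;m[:,445:]=0
print(cv2.minAreaRect(onplane(d,np.argwhere(m)[:,::-1],.023).astype(np.float32)*1000))
go((678.8,11.3,100,1.595),(678.8,11.3,22,1.595),(622.6,-190.3,22,1.595))
```

```text
tray [ 572.8 -192.5] [100.6   7. ] -1.544 74 [ 572.87610482 -193.84225958]
small [ 525.2 -190.8] [47.3 37.6] -0.023 285 [ 524.5878169 -190.9265717]
can [668.4   4.3] [37.7 36.8] 1.389 167 [668.36654834   5.95492995]
((524.7774658203125, -190.50167846679688), (44.84614562988281, 34.13261795043945), 0.8881284594535828)
at [670.4 -47.6 115.8] psi 1.597 tilt [-0.001 -0.   ] w 82.1 F [-1.4 -0.7  0.3] t 17.62 q6 -1.77
  shift [-0.25   1.467  0.395] turn 0.014
  shift [0.   0.   1.95] turn -0.0
  shift [ 1.527 -5.005 -0.   ] turn -0.0
```

View pics/t6.png

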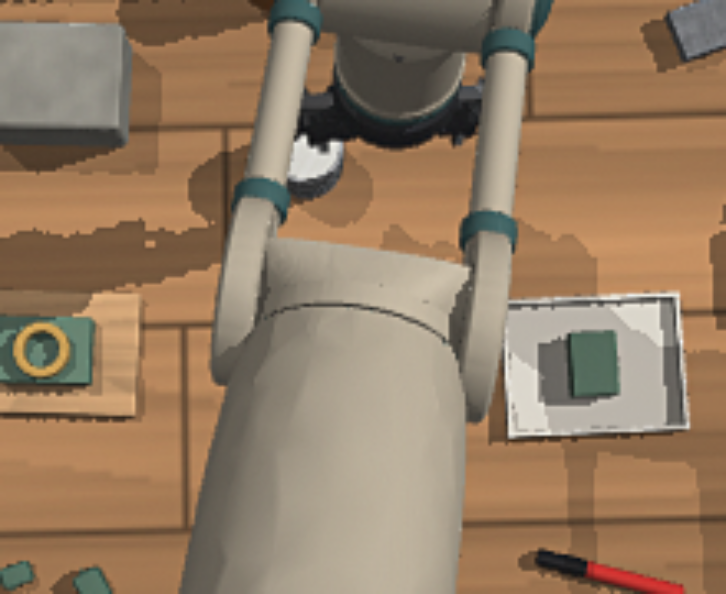

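The small slab is centred in the tray, at (593,363) in the crop against a tray centre of about (597,365). Next is the can.

Call:
play_rows(motion=[[-0.25,0.8,0,0,82],[-0.25,1.47,0,0,82],[-0.25,1.47,0,0,82],[-0.25,1.47,0.6,0,82],[-0.25,1.47,1.2,0,82]])

```text
clock: 18.25
position: [0.6783, 0.0082, 0.0685]
ee_rot: [0.0, -0.012, 1.0, -0.001]
contact_force: [0.1, -0.3, -0.1]
width: 0.0815
gripper_force: 0.0
```

Call:
play_rows(motion=[[0,0,0.6,0,82],[0,0,1.15,0,82],[0,0,1.15,0,82],[0,0,1.15,0,70],[0,0,1.15,0,60]])

```text
clock: 18.88
position: [0.6795, 0.0097, 0.0239]
ee_rot: [0.001, -0.012, 1.0, -0.0]
contact_force: [0.7, 0.1, 0.0]
width: 0.0599
gripper_force: 0.0
```

Call:
play_rows(motion=[[0,0,0,0,48],[0,0,0,0,48],[0,0,0,0,48],[0,0,0,0,48]])

```text
clock: 19.38
position: [0.6796, 0.0101, 0.0241]
ee_rot: [0.001, -0.012, 1.0, -0.0]
contact_force: [-0.1, -1.2, 6.0]
width: 0.0527
gripper_force: 43.0
```

```bash
python3 -c "
from h import *
go((622.6,-190.3,22,1.595))"
```

```text
at [679.6  10.1  24.1] psi 1.595 tilt [ 0.0027 -0.0005] w 52.7 F [-0.1 -1.2  6. ] t 19.38 q6 -1.68
  shift [ 1.548 -4.973  0.052] turn 0.001
```

Call:
play_rows(motion=[[0,0,-0.4,0,48],[0,0,-1,0,48],[0,-0.8,-1.4,0,48],[0.5,-2,-1.4,0,48],[1,-3.2,-1.4,0,48]])

```text
clock: 20.0
position: [0.6411, -0.1194, 0.0788]
ee_rot: [-0.0, -0.013, 1.0, -0.0]
contact_force: [0.1, -0.4, -3.1]
width: 0.0529
gripper_force: 43.0
```

Call:
play_rows(motion=[[0.3,-0.9,0,0,48],[0.53,-1.77,0,0,48],[0.53,-1.77,0,0,48],[0.53,-1.77,0.6,0,48],[0.53,-1.77,0.9,0,48]])

```text
clock: 20.62
position: [0.6213, -0.1887, 0.0413]
ee_rot: [-0.001, -0.012, 1.0, 0.001]
contact_force: [-0.8, 0.1, -3.8]
width: 0.0529
gripper_force: 43.2
```

Call:
play_rows(motion=[[0,0,0,0,48],[0,0,0,0,48],[0,0,0,0,48]])

```text
clock: 21.0
position: [0.623, -0.1899, 0.0434]
ee_rot: [0.001, -0.012, 1.0, -0.0]
contact_force: [-0.6, -0.4, -3.4]
width: 0.0532
gripper_force: 43.2
```

```bash
python3 -c "
from h import *
go((623.4,-190.3,24,1.595))"
```

```text
at [ 623.  -189.9   43.4] psi 1.595 tilt [ 0.0015 -0.0005] w 53.2 F [-0.6 -0.4 -3.4] t 21.0 q6 -2.0
  shift [-0.01  -0.011  0.485] turn 0.003
```

Call:
play_rows(motion=[[0,0,0.2,0,48],[0,0,0.4,0,48],[0,0,0.46,0,48],[0,0,0.48,0,48],[0,0,0.48,0,48]])

```text
clock: 21.62
position: [0.6216, -0.1897, 0.0242]
ee_rot: [-0.001, -0.012, 1.0, 0.0]
contact_force: [-3.1, 1.1, 5.1]
width: 0.0532
gripper_force: 43.8
```

Call:
play_rows(motion=[[0,0,0,0,56],[0,0,0,0,66],[0,0,0,0,80],[0,0,0,0,84],[0,0,-0.6,0,84]])

```text
clock: 22.25
position: [0.6207, -0.1893, 0.0455]
ee_rot: [-0.002, -0.012, 1.0, 0.001]
contact_force: [0.3, -0.7, 0.6]
width: 0.084
gripper_force: 0.0
```

Call:
play_rows(motion=[[0,0,-0.8,0,84],[0,0,-1.8,0,84],[0.3,-0.8,-1.8,0,70],[0.9,-1.8,-1.8,0,60],[1.5,-3,-1.8,0,55]])

```text
clock: 22.88
position: [0.5649, -0.3118, 0.1195]
ee_rot: [0.0, -0.013, 1.0, -0.0]
contact_force: [1.1, -0.2, 1.1]
width: 0.0551
gripper_force: 0.0
```

Call:
play_rows(motion=[[1,-0.8,0,0,55],[1.7,-1,0,0,55],[1.7,-1,0,0,55]])

```text
clock: 23.25
position: [0.4963, -0.3537, 0.1193]
ee_rot: [-0.0, -0.011, 1.0, 0.0]
contact_force: [0.6, 0.5, 0.1]
width: 0.0548
gripper_force: 0.0
```

Run:
```python
from h import *
d=manip.get_image("top");cv2.imwrite("pics/t7.png",cv2.resize(d["img"][110:300,200:520,::-1],None,fx=2.4,fy=2.4))
for n,s,h,tol in(("tray",(409,231),.012,.005),("small",(409,231),.023,.008),("can",(412,178),.061,.008),("stick",(485,246),.024,.008),("board",(245,228),.012,.006),("block",(247,145),.06,.008),("slab",(240,226),.032,.006),("ring",(241,226),.044,.006)):
    try:
        c,ab,t,m,k=find(d,s,h,tol);print(n,c.round(1),np.round(ab,1),round(t,3),k,m.round(1))
    except Exception as e:print(n,e)
go((484.8,-365.3,110,1.594),(484.8,-365.3,8,1.594))
```

```text
tray [ 525.  -192.4] [132.9 102.6] -1.549 326 [ 524.9 -192.3]
small [ 525.2 -190.8] [47.3 37.5] -0.023 285 [ 524.6 -191. ]
can [ 622.  -188.3] [55.4 55. ] 0.741 414 [ 621.8 -188.3]
stick [ 465.9 -364.7] [54.  27.8] -0.07 233 [ 465.8 -365.6]
board [542.9 201.1] [134.   91.5] 1.547 1380 [541.8 200. ]
block [736.2 190.7] [102.6  82.4] 1.514 1354 [736.2 190.7]
slab [543.  203.7] [26.2 23.7] 1.547 91 [542.9 203.5]
ring [540.5 201.7] [40.2 39.9] 1.548 134 [541.1 202.1]
at [ 497.9 -353.4  119.4] psi 1.593 tilt [0.0007 0.0002] w 55.0 F [-0.3 -0.1 -0.5] t 23.3 q6 -2.33
  shift [ 0.334 -0.291  0.236] turn -0.004
  shift [0.   0.   2.55] turn -0.0
```

View pics/t7.png

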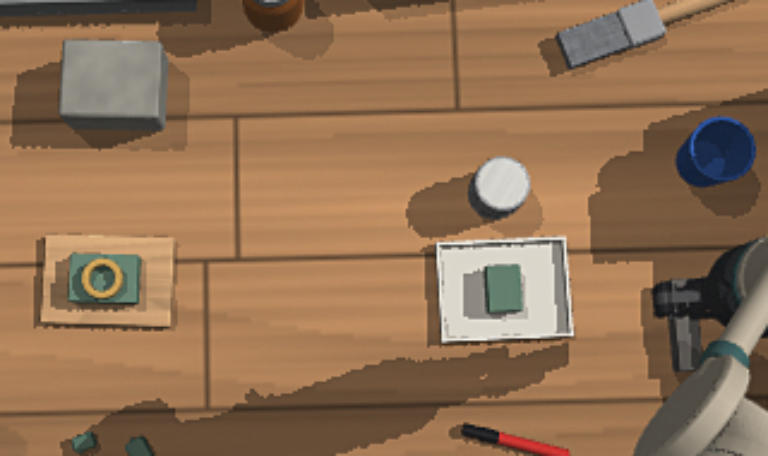

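Viewed in the crop, the can (500,185) stands behind the tray, and its gap and centring look right. The ring and slab are centred on the board at (102,279). Last is the stick.

Call:
play_rows(motion=[[0.33,-0.29,0,0,55],[0.33,-0.29,0.6,0,55],[0.33,-0.29,1.5,0,50],[0.33,-0.29,2.3,0,50],[0.33,-0.29,2.75,0,50]])

```text
clock: 23.92
position: [0.485, -0.3644, 0.0074]
ee_rot: [-0.001, -0.013, 1.0, 0.001]
contact_force: [0.2, -0.1, 0.7]
width: 0.05
gripper_force: 0.0
```

Call:
play_rows(motion=[[0,0,0,0,50],[0,0,0,0,36],[0,0,0,0,18],[0,0,0,0,18],[0,0,0,0,18]])

```text
clock: 24.55
position: [0.4862, -0.3657, 0.0107]
ee_rot: [0.001, -0.012, 1.0, -0.001]
contact_force: [-0.3, -0.6, 6.7]
width: 0.0225
gripper_force: 40.6
```

```bash
python3 -c "
from h import *
go((484.8,-365.3,110,1.594),(642.2,195.9,110,-.05))"
```

```text
at [ 486.2 -365.7   10.7] psi 1.595 tilt [ 0.0024 -0.002 ] w 22.5 F [-0.3 -0.6  6.7] t 24.55 q6 -2.35
  shift [ 0.035  0.011 -2.482] turn 0.006
  shift [-4.259 13.935 -0.   ] turn 9.419
```

Call:
play_rows(motion=[[0,0,-0.4,0,18],[0,0,-1.4,0,18],[0,0.3,-2.6,0,18],[0,1.2,-3,1,18],[-0.3,2.4,-3,2,18]])

```text
clock: 25.18
position: [0.4953, -0.269, 0.1319]
ee_rot: [0.002, 0.166, 0.986, -0.001]
contact_force: [0.5, 0.2, -1.3]
width: 0.023
gripper_force: 39.8
```

Call:
play_rows(motion=[[0,1.2,0,1,18],[0,2.4,0,2,18],[0,3.6,0,3,18],[0,4.8,0,4,18],[0,6,0,5,18]])

```text
clock: 25.8
position: [0.5714, -0.0396, 0.1299]
ee_rot: [-0.0, 0.566, 0.824, -0.0]
contact_force: [0.9, 0.4, -0.5]
width: 0.0226
gripper_force: 39.8
```

```bash
python3 -c "
from h import *
go((642.1,194.5,110,-.05))"
```

```text
at [571.4 -39.6 129.9] psi 0.368 tilt [-0.0002  0.    ] w 22.6 F [ 0.9  0.4 -0.5] t 25.8 q6 -0.56
  shift [4.828 3.752 0.498] turn 2.392
```

Call:
play_rows(motion=[[0.9,0.7,0,0.6,18],[2,1.6,0,1.2,18],[3.1,2.4,0,1.8,18],[4.2,3.2,0,2.39,18],[4.8,3.7,0,2.39,18]])

```text
clock: 26.42
position: [0.639, 0.1944, 0.1297]
ee_rot: [-0.0, 0.722, 0.692, 0.0]
contact_force: [-0.0, -1.0, -1.0]
width: 0.0233
gripper_force: 39.8
```

Call:
play_rows(motion=[[0,0,0,0,18],[0,0,0.5,0,18],[0,0,1.1,0,18],[0,0,1.1,0,18],[0,0,1.1,0,18]])

```text
clock: 27.05
position: [0.6396, 0.1909, 0.0864]
ee_rot: [0.0, 0.723, 0.691, 0.0]
contact_force: [0.1, 0.3, -0.5]
width: 0.0229
gripper_force: 39.7
```

```bash
python3 -c "
from h import *
go((642.1,194.5,11,-.05))"
```

```text
at [639.6 190.9  86.4] psi -0.044 tilt [0.0009 0.    ] w 22.9 F [ 0.1  0.3 -0.5] t 27.05 q6 0.23
  shift [0.093 0.057 1.884] turn 0.032
```

Call:
play_rows(motion=[[0.09,0.06,0.6,0.03,18],[0.09,0.06,1.3,0.03,18],[0.09,0.06,1.6,0.03,18],[0.09,0.06,1.6,0.03,18],[0.09,0.06,1.6,0.03,18]])

```text
clock: 27.68
position: [0.643, 0.1952, 0.0228]
ee_rot: [0.001, 0.724, 0.69, 0.001]
contact_force: [-0.0, 0.1, -1.1]
width: 0.023
gripper_force: 39.8
```

```bash
python3 -c "
from h import *
go((642.1,194.5,11,-.05))"
```

```text
at [643.  195.2  22.8] psi -0.049 tilt [0.0025 0.0005] w 23.0 F [-0.   0.1 -1.1] t 27.68 q6 0.24
  shift [-0.017 -0.021  0.295] turn 0.005
```

Call:
play_rows(motion=[[-0.02,-0.01,0.15,0,18],[-0.02,-0.01,0.25,0,18],[-0.02,-0.01,0.3,0,18],[-0.02,-0.01,0.3,0,18],[-0.02,-0.01,0.3,0,26]])

```text
clock: 28.3
position: [0.6418, 0.1944, 0.0098]
ee_rot: [0.0, 0.724, 0.69, 0.0]
contact_force: [0.8, 0.2, -0.1]
width: 0.0263
gripper_force: 0.0
```

Call:
play_rows(motion=[[0,0,0,0,34],[0,0,0,0,42],[0,0,0,0,42],[0,0,-0.8,0,42],[0,0,-2.2,0,42]])

```text
clock: 28.92
position: [0.6396, 0.1939, 0.0956]
ee_rot: [-0.002, 0.724, 0.69, -0.003]
contact_force: [0.6, -0.3, -0.2]
width: 0.0423
gripper_force: 0.0
```

Call:
play_rows(motion=[[0,0,-0.8,0,42],[-1.2,0,-0.8,0,42],[-2.5,-1,-0.8,0,42],[-3.8,-2,-0.8,0,42],[-4.9,-3.2,-0.8,0,42]])

```text
clock: 29.55
position: [0.5098, 0.0088, 0.1293]
ee_rot: [0.001, 0.724, 0.69, 0.0]
contact_force: [0.7, -0.6, 0.3]
width: 0.0421
gripper_force: 0.0
```

Call:
play_rows(motion=[[0,-1,0,0,42],[0,-1.5,0,0,42],[0,-1.5,0,0,42]])

```text
clock: 29.92
position: [0.4494, 0.0134, 0.1295]
ee_rot: [-0.0, 0.724, 0.689, -0.0]
contact_force: [0.6, 0.1, -0.1]
width: 0.0421
gripper_force: 0.0
```

Run:
```python
from h import *
d=manip.get_image("top");cv2.imwrite("pics/t8.png",cv2.resize(d["img"][110:300,200:520,::-1],None,fx=2.4,fy=2.4))
for n,s,h,tol in(("tray",(409,231),.012,.005),("small",(409,231),.023,.008),("can",(412,178),.061,.008),("stick",(245,188),.024,.008),("board",(245,228),.012,.006),("block",(247,145),.06,.008),("slab",(240,226),.032,.006),("ring",(241,226),.044,.006)):
    try:
        c,ab,t,m,k=find(d,s,h,tol);print(n,c.round(1),np.round(ab,1),round(t,3),k,m.round(1))
    except Exception as e:print(n,e)
go()
```

```text
tray [ 525.  -192.4] [132.7 102.6] -1.547 331 [ 523.7 -192.9]
small [ 524.8 -190.9] [48.2 36.6] 0.032 285 [ 524.6 -191. ]
can [ 622.6 -187.8] [55.5 54.1] 1.545 419 [ 622.  -188.3]
stick [639.  194.6] [92.3 26.9] 1.545 386 [639.7 194.4]
board [542.8 201.3] [133.8  91.6] 1.547 1378 [542.1 199.8]
block [735.9 190.7] [102.4  83. ] 1.513 1363 [736.2 190.6]
slab [543.  204.8] [28.5 23.7] 1.547 88 [542.7 203.6]
ring [540.5 201.7] [40.2 39.9] 1.548 135 [541.3 201.8]
at [451.1  13.3 129.7] psi -0.049 tilt [ 0.0017 -0.0001] w 42.0 F [ 0.4  0.  -0.4] t 29.98 q6 -0.08
```

View pics/t8.png

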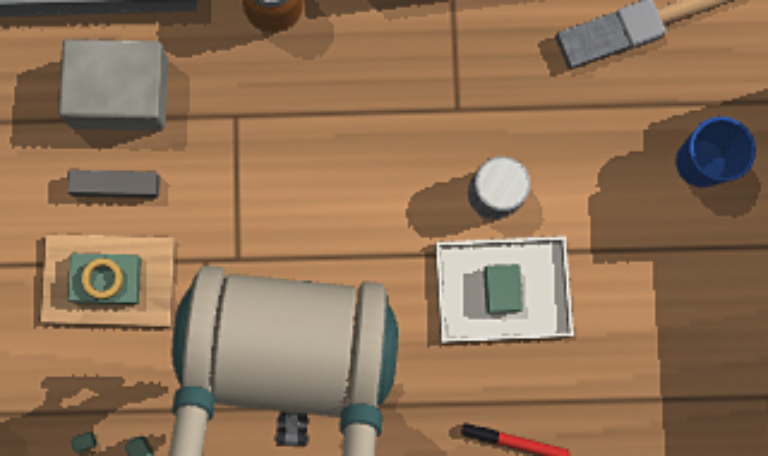

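The final view shows everything in place, by crop pixel: stick (113,184) midway between board and block, ring and slab (102,279), small slab (503,288), can (500,185). The arm is clear of all of it, so I'll hand in.

```bash
python3 -c "
from rig import manip
print(manip.sign_off())"
```

```text
the job is handed in; nothing more can be done
None
```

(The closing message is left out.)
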